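Shim the rocking cradle and roll the rod into its vee

ROBOT

A 7-joint arm with a two-finger parallel gripper is mounted at the origin on the work surface. World frame = base frame: x ahead of the robot, y to its left, z up, the work surface at z = 0. Lengths are in m, angles in rad, forces in N, time in s.
With the tool pointing down it reaches from about 0.35 to 0.9 m from the base axis. Payload 8.1 kg.
Tool frame: the origin (TCP) lies at the very end of the fingers, on their centre line; the grasp point (between the pads) lies arm.hold_point_z behind it (arm.hold_point_z is the distance from the TCP to the grasp point, in m); z points along the fingers, y is the line along which they close (so a half turn about z gives the same grasp; the last joint's range is limited). The gripper opens to 92 mm and grips with 3 to 60 N. Pads are 19 mm wide; open, the fingers measure 130 mm over their backs; the gripper's body (75 mm by 190 mm) begins 47 mm behind the grasp point.
Start: joints at [-1.311, 0.434, 0.025, 1.573, -0.012, 1.134, -0.075], TCP at [0.222, 0.584, 0.227] pointing down, gripper open.
Joint ranges: [-2.62, 2.62], [-0.44, 2.09], [-1.27, 1.32], [0.08, 2.57], [-1.32, 4.46], [0.12, 2], [-2.74, 2.74]. Speed limits (rad/s): [2.22, 2.22, 3.01, 3.01, 3.14, 3.14, 3.14].

INTERFACE

Orientations are given as a rotation vector (axis times angle).
In Python, from cell import arm, vision, job, cut_out gives the robot as it stands. The module is installed in compiled form; this text tells all that it offers.
- The arm moves only by the tool play_rows, never from a script. Its argument "increments" is text: rows parted by semicolons, each of 5 numbers parted by spaces: the shift along the tool's x, y, z in cm, then the turn about the tool's z in degrees, then the opening, from -1 (shut) to 1 (fully open), so that 0 is half open. A call has 1 to 5 rows; each row shifts and turns the commanded pose from where the row before left it, along the tool's axes as they then stand; what a row does not reach is not made up. A row lasts 1/12 s, in which the tool goes at most 41.7 mm and 7.16 degrees, less where a joint would pass 70% of its speed; a pose out of reach is approached as far as the arm can. A call is refused whole if a number of a shift passes 4.17 or a number of a turn 7.16, either way. A call with a gripper value outside its range is refused whole. The fingers move at their own pace and stop on an object; "grip_force" is the grip in N (left out, the last holds). Time passes only in rows, so rows that do not move let the fingers close. It gives the time, the measured TCP pose, the force, the opening and the grip force at its end, in the units of the state.
- arm.observe(): the state, without advancing time (a new reading comes with each control period).
- vision.get_image(name): name is "scene" or "top" or "wrist"; returns a dict with "frame" (400x640x3 uint8, red, green, blue), "z_map" (400x640 float32, m along the optical axis (not along the pixel's ray), 0 where there is no reading), "mtx" (3x3 intrinsics, pixels), "cam_to_world" (4x4, takes a point from camera to world coordinates). Camera axes: x right, y up, looking along -z (the intrinsics and any distortion apply to the point x, -y, -z); pixel columns grow to the right and rows downward; lengths in m; the calibration is good to about 2 mm. A picture is of the moment at which its call begins.
- job.sign_off(): hands the job in; it is judged then, once.
Trained networks look in a picture, given as the dict that the camera call returned (one of the last four; its "shot" number tells which), for a name from the list of things; names that differ only in an ending like _2 or _b are one class to them, and where a whole thing is asked for, a point or a joint stands for the part that bears it (a point fixed in the world has none). Each returns a list of dicts, best first, with "confidence" (0 to 1); they miss things now and then, are a little off and sometimes report something else, mostly with a low value. They report only what shows in the picture. A call takes as long as a camera call. They do not tell look-alikes from the thing itself.
- cut_out(query, picture): "mask" (400x640 bool, what is visible of it) and "point" ([row, column] in pixels, amid what is visible of it).
The state is a dict: "clock": time; "joints": joint angles; "dq": joint speeds; "joint_efforts": joint torques, N m; "position": TCP position; "ee_rot": TCP orientation; "force": force on the tool from outside, world axes, zero at the start; "ft_torque": the same for the moment, N m; "width": opening from 0.0 (shut) to 1.0 (fully open); "gripper_force": force on a finger pad.
Only numpy, scipy, OpenCV 4.12 (cv2) and the standard library are available. Lean on these libraries where they do the work, as an engineer would, in place of code of your own. Each camera call takes 0.05 s, during which the arm holds its last target. There are 200 camera calls.

TASK

The yellow cradle rocks because its foot hangs clear of the grey base plate: slide the two red slotted shims from the blue rack under that foot one after the other, flat one on top of the other, each pushed fully home with its slot around the stud. Then roll the steel rod along its rails, without lifting it, so that it settles in the vee with the cradle held firm and level. Leave the tape measure, seal ring and caliper where they lie.

Things in the scene. Friction and masses are not known exactly. Their poses are not given: they have to be found in the camera images.
- stand: Grey steel base plate fixed to the bench, 140 mm (x) by 420 mm (y, from -250 to +170) by 10 mm thick, with the cradle and rails on it. Origin on the bench directly below the cradle's pivot; z up. The cradle's foot is at -y, the rod's rails at +y. Shims go in from the open -y end, sliding towards +y.
- rail (a point): Point midway between the rod's two rails, at the height of their tops, above the pivot (stand x = 0, y = 0, z = 81 mm). Aluminium rails 12 mm wide run along the stand's y at x = +-50 mm, from y = -22 to +155 mm; an 8 mm end stop stands at y = 152 mm. Between the rails nothing rises above z = 75 mm.
- stud (a point): Upright steel stud, 10 mm diameter, 16 mm tall, fixed on the base plate under the foot at x = 0, y = -75 mm of the stand; the point is its lower end, on the base plate's top (z = 10 mm). It is hidden from above by the foot.
- cradle (a joint): Tilt of the cradle about its pivot (along the stand's x axis, 50 mm above the bench), rad: 0 = level, foot up, where a counterweight holds it; grows as the foot goes down, to 0.23 at most. The rod's weight in the vee tips the foot down onto whatever is under it.
- foot (a point): Centre of the underside of the yellow foot, 74 mm from the pivot towards the stand's -y. The flat underside is 60 mm (x) by 28 mm (y); on the -y side it has a 30 degree lead-in about 10 mm long, reaching y = -97 mm. With the cradle level the underside is 17.4 mm above the base plate: room for two 8 mm shims stacked, with 1.4 mm to spare.
- vee (a point): Centre of the rod's axis when seated in the vee, cradle level: y = -45 mm, z = 88 mm of the stand. The vee is two pairs of 45 degree steel faces along the stand's x axis at x = +-48 mm; the lip towards the rails is at y = -25 mm, z = 80 mm; the higher outer lip at y = -78 mm, z = 93 mm.
- rod: Hollow steel rod, 40 mm diameter, 170 mm long, about 0.7 kg, lying across the two rails, along the stand's x axis. Origin at the middle of its axis, 101 mm above the bench while on the rails; x axis along the rod. Polished and slippery (friction about 0.4); it rolls freely.
- rack: Blue shim rack fixed to the bench, 138 mm (x) by 81 mm (y), open on top, with two bays at x = +-40 mm. Floor 8 mm above the bench, from y = -70 to +11 mm; walls 30 mm high, from y = -70 to -2 mm, 46 mm apart in each bay, so only the slotted half of a shim can be gripped, beyond the walls on the +y side.
- shim_a: Red-painted steel slotted shim, flat plate 40 mm (x) by 130 mm (y) by 8 mm thick (z), about 0.28 kg, lying flat in a rack bay (at rack x = -40 mm) with its plain tail in the bay and the slotted end sticking out to the rack's +y. Origin at the centre of its underside; y points to the slotted end, where an open slot 18 mm wide runs in 27 mm from the end.
- shim_b: A second red shim identical to shim_a, in the other bay (rack x = +40 mm).
- shim_a_slot (a point): Closed end of shim_a's slot, at its underside, 38 mm from the origin towards +y. When home it is against the stud, 5 mm from the stud's axis.
- shim_b_slot (a point): The same point of shim_b.
- tape: Bystander: yellow tape measure, 65 x 50 x 31 mm; origin at the centre of its underside.
- seal: Bystander: blue seal ring, 84 mm outside diameter, 10 mm tall; origin at the centre of its underside.
- caliper: Bystander: steel caliper, 210 mm long along its y, 10 mm tall; origin at the underside near its middle.
Not all that is in view belongs to the job. What is shaped like the shim_b but black, green or purple is not meant.

How it is judged:
On the way, in this order (a step that is already met when the one before it is completed fails the run):
1. one shim is fully home under the foot, its slot around the stud, the other not yet ((((horizontal distance between shim_a_slot and stud below 0.011 m and z of shim_a in the frame of stand below 0.0215 m and angle between the y axis of shim_a and the y axis of stand, either way round below 0.2 rad and angle between shim_a's own z axis and vertical below 0.06 rad) and not (horizontal distance between shim_b_slot and stud below 0.011 m and z of shim_b in the frame of stand below 0.0215 m and angle between the y axis of shim_b and the y axis of stand, either way round below 0.2 rad and angle between shim_b's own z axis and vertical below 0.06 rad)) or ((horizontal distance between shim_b_slot and stud below 0.011 m and z of shim_b in the frame of stand below 0.0215 m and angle between the y axis of shim_b and the y axis of stand, either way round below 0.2 rad and angle between shim_b's own z axis and vertical below 0.06 rad) and not (horizontal distance between shim_a_slot and stud below 0.011 m and z of shim_a in the frame of stand below 0.0215 m and angle between the y axis of shim_a and the y axis of stand, either way round below 0.2 rad and angle between shim_a's own z axis and vertical below 0.06 rad)))), for 0.2 s.
2. both shims are fully home under the foot, flat, one on the other (horizontal distance between each of shim_a_slot, shim_b_slot and stud below 0.011 m and z of each of shim_a, shim_b in the frame of stand below 0.0215 m and angle between the y axis of each of shim_a, shim_b and the y axis of stand, either way round below 0.2 rad and angle between each of shim_a, shim_b's own z axis and vertical below 0.06 rad), for 0.2 s.
3. the rod has rolled into the vee and settled (z of rod in the frame of stand below 0.094 m and y of rod in the frame of stand between -0.055 and -0.035 m and x of rod in the frame of stand between -0.03 and 0.03 m and angle between the x axis of rod and the x axis of stand, either way round below 0.06 rad and linear speed of rod below 0.02 m/s), for 0.2 s.
At the end, for the whole second after the job is handed in: Both shims flat and stacked under the foot, each slot end within 6 mm of touching the stud, aligned within 0.2 rad; rod in the vee within 10 mm across and 30 mm along, parallel within 0.06 rad, axis below 94 mm; cradle tilt under 0.04 rad; bystanders within 30 mm; all at rest (all of step 2 and all of step 3 and value of joint cradle below 0.04 rad and linear speed of each of shim_a, shim_b below 0.02 m/s).
It fails at once if the rod is lifted off its rails (axis above 130 mm) or dropped off the stand (below 60 mm) (height (world z) of rod above 0.13 m or height (world z) of rod below 0.06 m).
It fails at once if the tape measure is moved more than 30 mm (distance of tape from where it was at the start of the episode above 0.03 m).
It fails at once if the seal ring is moved more than 30 mm (distance of seal from where it was at the start of the episode above 0.03 m).
It fails at once if the caliper is moved more than 30 mm (distance of caliper from where it was at the start of the episode above 0.03 m).
It also fails if it takes over 72 s, if anything falls off the work surface, if the arm or the gripper's body presses on something with over 40 N, if the wrist force passes 120 N, or if a joint passes its speed limit or range.

## Working session

There is one attempt and no reset: what is moved stays moved. The work goes in short steps, Python scripts to look and compute and a tool call to move; the robot and the scene stay as the last step left them, time stands still between calls to the robot, and variables do not carry over. Pictures are saved under pics/ and viewed, at most 10 in all, crops included, and the job is handed in when it is done.

Besides the shell and the picture viewer there is one more tool, called after "Request:" as name(argument=value, ...), one argument or row to a line, values as JSON. play_rows: Moves the arm, as the interface text tells. Its arguments: {"type":"object","properties":{"increments":{"type":"string"},"grip_force":{"type":"number"}},"required":["increments"]}

```bash
mkdir -p pics
cat > h.py <<'E'
import numpy as np, cv2
from cell import arm, vision, job, cut_out
def cloud(p):
    z=p["z_map"]; K=p["mtx"]; v,u=np.indices(z.shape)
    c=np.stack([(u-K[0,2])/K[0,0]*z, -(v-K[1,2])/K[1,1]*z, -z, np.ones_like(z)],-1)
    w=(c@p["cam_to_world"].T)[...,:3]; w[z==0]=np.nan; return w
def rect(pts):
    (c,s,a)=cv2.minAreaRect((pts[:,:2]*1000).astype(np.float32)); return np.round(c,1),np.round(s,1),round(a,1)
E
python3 - <<'E'
from h import *
s=arm.observe(); print({k:np.round(v,3) for k,v in s.items()}, arm.hold_point_z)
for n in ["top","scene"]:
    p=vision.get_image(n); cv2.imwrite(f"pics/{n}0.png",p["frame"][...,::-1]); w=cloud(p); np.save(n,w)
    print(n,p["cam_to_world"].round(3).tolist())
    for q in ["stand","cradle","rod","rack","shim_a","tape","seal","caliper"]:
        for r in cut_out(q,p)[:4]:
            m=w[r["mask"]]; m=m[~np.isnan(m[:,0])]
            print(q,round(r["confidence"],2),np.round(r["point"]),np.median(m,0).round(3) if len(m) else None, rect(m) if len(m) else None)
E
```

```text
{'clock': np.float64(0.0), 'joints': array([-1.311,  0.435,  0.025,  1.574, -0.012,  1.134, -0.075]), 'dq': array([-0.   ,  0.002,  0.   , -0.001, -0.001,  0.002,  0.002]), 'joint_efforts': array([ 0.0000e+00, -6.6784e+01,  9.8600e-01, -3.1446e+01, -6.0000e-02,
        4.3000e-02,  0.0000e+00]), 'position': array([0.222, 0.584, 0.226]), 'ee_rot': array([-5.67e-01, -3.09e+00,  2.00e-03]), 'force': array([-0.83 , -0.083,  0.922]), 'ft_torque': array([-0.007, -0.   , -0.031]), 'gripper_force': np.float64(0.0), 'width': np.float64(0.998)} 0.0188
top [[0.027, 0.994, -0.105, 0.384], [-1.0, 0.028, 0.003, -0.216], [0.006, 0.105, 0.994, 1.24], [0.0, 0.0, 0.0, 1.0]]
stand 0.89 [187. 214.] [0.543 0.124 0.012] (array([547.2, 156.7]), array([148.8, 429.7]), 7.2)
cradle 0.88 [188. 197.] [0.54  0.158 0.056] (array([541.9, 173.7]), array([112.6, 158.1]), 5.1)
rod 0.86 [187. 161.] [0.522 0.252 0.118] (array([523. , 257.5]), array([169.5,  40.3]), 6.7)
rack 0.7 [220. 363.] [ 0.454 -0.339  0.011] (array([ 453.8, -329.2]), array([142.9,  86.5]), 13.2)
rack 0.64 [210. 346.] [ 0.482 -0.292  0.016] (array(
[... 1734 characters left out ...]
]), 43.4)
shim_a 0.83 [206. 321.] [ 0.479 -0.269  0.015] (array([ 473.7, -284.4]), array([ 58.8, 130.4]), 15.0)
shim_a 0.7 [180. 360.] [ 0.27  -0.355  0.007] (array([ 266.9, -356.7]), array([ 45.8, 123. ]), 48.8)
shim_a 0.64 [196. 339.] [ 0.401 -0.294  0.015] (array([ 396. , -308.7]), array([ 67.6, 136.1]), 21.3)
tape 0.66 [306. 283.] [0.751 0.046 0.029] (array([749.1,  36.3]), array([69.3, 79.7]), 28.2)
tape 0.3 [317. 388.] [0.557 0.2   0.01 ] (array([529. , 147.2]), array([196. , 431.5]), 8.9)
seal 0.55 [258. 260.] [ 0.741 -0.115  0.007] (array([ 737.8, -115.1]), array([99.2, 81.5]), 71.6)
caliper 0.7 [222. 251.] [ 0.691 -0.283  0.006] (array([ 683.8, -333.7]), array([210.7,  61.1]), 70.8)
```

View pics/top0.png

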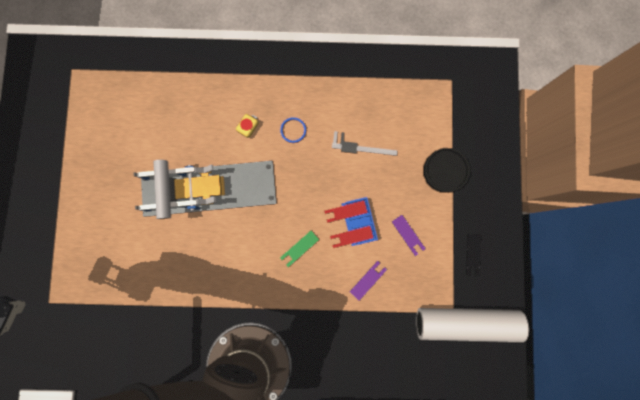

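View pics/scene0.png

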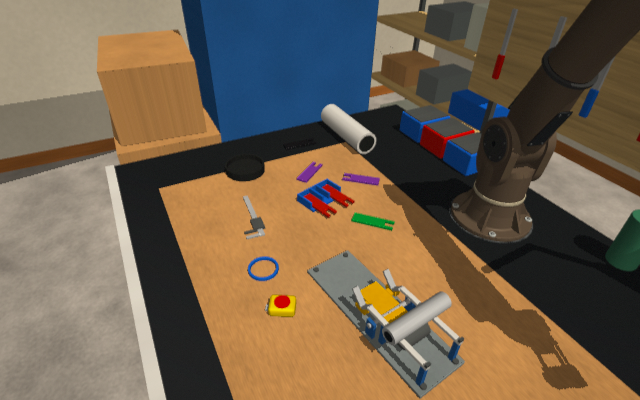

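The top view shows the stand at about (187, 205) with the rod at column 161. The two red shims sit in the rack at (210, 348) and (237, 352), slotted ends to the left, which is +y. The green and purple look-alikes lie apart from them. I'll work out the moves next.

```bash
cat >> h.py <<'E'
from scipy.spatial.transform import Rotation as R
def pose():
    s=arm.observe(); return np.array(s["position"]),R.from_rotvec(s["ee_rot"]).as_matrix()
def delta(t,yaw=None,P=None):
    """tool-frame cm from P to t; turn (deg about tool z) bringing tool y to world angle yaw (mod 180)"""
    p,M=pose(); p=p if P is None else np.array(P)
    cur=np.degrees(np.arctan2(M[1,1],M[0,1])); tr=0
    if yaw is not None: tr=-((yaw-cur+90)%180-90)
    return (M.T@(np.array(t)-p)*100).round(2), round(tr,2), "cur yaw %.2f tilt %.3f"%(cur,np.degrees(np.arccos(-M[2,2])))
def turned(t,yaw):
    "tool-frame delta as seen after the turn to yaw"
    p,M=pose(); _,tr,_=delta(t,yaw); M=M@R.from_euler('z',tr,degrees=True).as_matrix()
    return tr,(M.T@(np.array(t)-p)*100).round(2)
E
python3 - <<'E'
from h import *
print(delta([.45,.15,.227],14.4)); print(delta([.47,-.27,.2],P=[.45,.15,.227]))
E
```

```text
(array([-3.675e+01, -3.251e+01, -3.000e-02]), np.float64(54.81), 'cur yaw 69.21 tilt 0.004')
(array([-16.78, -38.56,   2.7 ]), 0, 'cur yaw 69.21 tilt 0.004')
```

Request:
play_rows(
  increments="-2.8 -2.5 0 0 0.3;-2.8 -2.5 0 0 0.3;-2.8 -2.5 0 0 0.3;-2.8 -2.5 0 0 0.3;-2.8 -2.5 0 0 0.3",
)

```text
clock: 1.32
position: [0.3089, 0.4161, 0.2268]
ee_rot: [0.567, 3.09, 0.0]
force: [0.9, 1.4, 0.4]
width: 0.691
gripper_force: 0.0
```

Request:
play_rows(
  increments="-2.8 -2.5 0 0 0.3;-2.8 -2.5 0 0 0.3;-2.8 -2.5 0 0 0.3;-2.8 -2.5 0 0 0.3;-2.8 -2.5 0 0 0.3",
)

```text
clock: 1.73
position: [0.3954, 0.2495, 0.2271]
ee_rot: [0.567, 3.09, 0.001]
force: [1.1, -0.4, -0.1]
width: 0.649
gripper_force: 0.0
```

Request:
play_rows(
  increments="-2.8 -2.5 0 0 0.3;-2.8 -2.5 0 0 0.3;-2.8 -2.5 0 0 0.3;0 0 0 0 0.3;0 0 0 0 0.3",
)

```text
clock: 2.15
position: [0.4477, 0.1492, 0.227]
ee_rot: [0.574, 3.088, 0.0]
force: [-0.1, 0.9, -0.3]
width: 0.648
gripper_force: 0.0
```

Request:
play_rows(
  increments="-1.4 -3.2 0.2 0 0.3;-1.4 -3.2 0.2 0 0.3;-1.4 -3.2 0.2 0 0.3;-1.4 -3.2 0.2 0 0.3;-1.4 -3.2 0.2 0 0.3",
)

```text
clock: 2.57
position: [0.4552, -0.0231, 0.2168]
ee_rot: [0.563, 3.09, 0.001]
force: [0.9, -0.0, -0.8]
width: 0.65
gripper_force: 0.0
```

Request:
play_rows(
  increments="-1.4 -3.2 0.2 0 0.3;-1.4 -3.2 0.2 0 0.3;-1.4 -3.2 0.2 0 0.3;-1.4 -3.2 0.2 0 0.3;-1.4 -3.2 0.2 0 0.3",
)

```text
clock: 2.98
position: [0.4646, -0.1975, 0.2067]
ee_rot: [0.563, 3.09, 0.001]
force: [0.8, -0.6, -0.2]
width: 0.652
gripper_force: 0.0
```

Request:
play_rows(
  increments="-1.4 -3.2 0.2 0 0.3;-1.4 -3.2 0.2 0 0.3;0 0 0 7 0.3;0 0 0 7 0.3;0 0 0 7 0.3",
)

```text
clock: 3.4
position: [0.468, -0.2667, 0.2024]
ee_rot: [-1.129, -2.931, -0.001]
force: [-0.2, 0.3, -0.1]
width: 0.651
gripper_force: 0.0
```

Request:
play_rows(
  increments="0 0 0 7 0.3;0 0 0 7 0.3;0 0 0 7 0.3;0 0 0 7 0.3;0 0 0 6 0.3",
)

```text
clock: 3.82
position: [0.4684, -0.2656, 0.2026]
ee_rot: [-1.934, -2.475, -0.001]
force: [0.0, 0.6, -0.3]
width: 0.651
gripper_force: 0.0
```

Run:
```python
from h import *
p=vision.get_image("wrist"); cv2.imwrite("pics/w1.png",p["frame"][...,::-1]); w=cloud(p)
print(pose()[0],p["cam_to_world"].round(3).tolist())
for r in cut_out("shim_a",p):
    m=w[r["mask"]]; m=m[~np.isnan(m[:,0])]; f=m[abs(m[:,2]-np.median(m[:,2]))<.004]
    print(round(r["confidence"],2),np.round(r["point"]),np.median(m,0).round(3),rect(f), p["frame"][tuple(np.int32(r["point"]))])
```

```text
[ 0.46849896 -0.26545823  0.20244391] [[0.97, -0.234, -0.062, 0.451], [0.242, 0.937, 0.25, -0.199], [-0.0, -0.258, 0.966, 0.361], [0.0, 0.0, 0.0, 1.0]]
0.88 [197. 249.] [ 0.401 -0.298  0.016] (array([ 401.2, -304.8]), array([ 40.4, 129.3]), 15.8) [216  41  37]
0.81 [ 42. 252.] [ 0.375 -0.159  0.008] (array([ 372.4, -156.5]), array([40.2, 94.8]), 43.1) [ 47 175  61]
0.66 [203. 330.] [ 0.481 -0.287  0.016] (array([ 479.8, -285. ]), array([ 40., 130.]), 15.7) [210  36  31]
0.61 [203. 101.] [ 0.253 -0.345  0.008] (array([ 257.8, -351.3]), array([ 41.9, 104.1]), 49.2) [81 36 87]
```

View pics/w1.png

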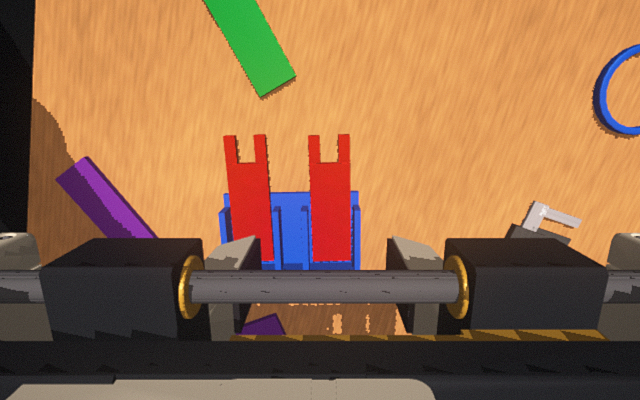

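The wrist view shows the two red shims, at (200, 250) and (200, 330), with slots up (+y) and the expected 40x130 size at z = 16 mm. I'll go for the right one, shim_b, first.

Run:
```python
from h import *
print(delta([.476,-.2715,.009],15.4), turned([.476,-.2715,.009],15.4))
```

```text
(array([-0.76,  0.59, 19.35]), np.float64(-1.17), 'cur yaw 14.23 tilt 0.033') (np.float64(-1.17), array([-0.77,  0.58, 19.35]))
```

Request:
play_rows(
  increments="-0.77 0.58 0 -1.2 0.3;0 0 4 0 0.3;0 0 4 0 0.3;0 0 4 0 0.3;0 0 3 0 0.3",
  grip_force=40,
)

```text
clock: 4.33
position: [0.4747, -0.2715, 0.0499]
ee_rot: [-1.895, -2.503, -0.001]
force: [1.2, 0.2, -0.1]
width: 0.646
gripper_force: 0.0
```

Request:
play_rows(
  increments="0 0 2 0 0.3;0 0 1.3 0 0.3;0 0 0.7 0 0.3;0 0 0.35 0 0.3;0 0 0 0 0.3",
)

```text
clock: 4.75
position: [0.4753, -0.2728, 0.0091]
ee_rot: [-1.9, -2.501, -0.001]
force: [-0.4, 0.0, 0.0]
width: 0.651
gripper_force: 0.0
```

Request:
play_rows(
  increments="0 0 0 0 -1;0 0 0 0 -1;0 0 0 0 -1;0 0 0 0 -1;0 0 0 0 -1",
)

```text
clock: 5.17
position: [0.4759, -0.2734, 0.01]
ee_rot: [1.902, 2.498, 0.001]
force: [0.6, 1.2, 6.1]
width: 0.427
gripper_force: 39.9
```

Request:
play_rows(
  increments="0 0 0 0 -1;0 0 -0.5 0 -1;0 0 -1 0 -1;0 0 -2 0 -1;0 0 -4 0 -1",
)

```text
clock: 5.58
position: [0.4724, -0.2719, 0.0824]
ee_rot: [-1.9, -2.494, 0.003]
force: [0.2, 0.8, -2.8]
width: 0.428
gripper_force: 39.9
```

Request:
play_rows(
  increments="0 0 -4 0 -1;0 0 -2 0 -1;0 0 -0.5 0 -1;0 0 0 0 -1;0 0 0 0 -1",
)

```text
clock: 6.0
position: [0.4745, -0.2727, 0.1485]
ee_rot: [-1.902, -2.499, -0.0]
force: [-0.2, 0.3, -3.2]
width: 0.422
gripper_force: 39.9
```

Run:
```python
from h import *
print(delta([.566,.0085,.15],7.2), turned([.566,.0085,.15],7.2))
```

```text
(array([24.67, 16.31, -0.13]), np.float64(8.23), 'cur yaw 15.43 tilt 0.072') (np.float64(8.23), array([26.75, 12.61, -0.13]))
```

Request:
play_rows(
  increments="0 0 0 4.1 -1;0 0 0 4.1 -1;3.3 1.6 0 0 -1;3.3 1.6 0 0 -1;3.3 1.6 0 0 -1",
)

```text
clock: 6.42
position: [0.509, -0.168, 0.1473]
ee_rot: [-2.078, -2.352, 0.003]
force: [1.0, 0.6, -2.6]
width: 0.427
gripper_force: 39.9
```

Request:
play_rows(
  increments="3.3 1.6 0 0 -1;3.3 1.6 0 0 -1;3.3 1.6 0 0 -1;3.3 1.6 0 0 -1;3.3 1.4 0 0 -1",
)

```text
clock: 6.83
position: [0.5661, 0.0063, 0.1472]
ee_rot: [-2.076, -2.355, 0.004]
force: [0.4, 0.3, -3.2]
width: 0.431
gripper_force: 39.9
```

Request:
play_rows(
  increments="0 0 0 0 -1;0 0 0 0 -1",
)

```text
clock: 7.0
position: [0.566, 0.0073, 0.1468]
ee_rot: [-2.069, -2.36, 0.004]
force: [0.2, -0.9, -2.7]
width: 0.427
gripper_force: 39.9
```

Run:
```python
from h import *
for n in ("wrist","top"):
  p=vision.get_image(n); cv2.imwrite(f"pics/{n}2.png",p["frame"][...,::-1]); w=cloud(p); np.save(n+"2",w)
  print(pose()[0])
  for q in ["cradle","foot","shim_a","stand","rod"]:
   for r in cut_out(q,p)[:2]:
    m=w[r["mask"]]; m=m[~np.isnan(m[:,0])]
    print(n,q,round(r["confidence"],2),np.round(r["point"]),np.median(m,0).round(3),rect(m))
  f=p["frame"].astype(int); yl=(f[...,0]>150)&(f[...,1]>110)&(f[...,2]<80)&(w[...,2]<.12)&(w[...,0]<.65)&(w[...,2]>.02)
  print("yellow",rect(w[yl]),np.percentile(w[yl][:,2],[5,25,50,75,95]).round(4))
  pl=(abs(w[...,2]-.010)<.004)&(abs(f[...,0]-f[...,2])<30)&(w[...,0]<.66)&(w[...,0]>.45)&(w[...,1]>-.1)
  pl=cv2.morphologyEx(pl.astype(np.uint8),cv2.MORPH_OPEN,np.ones((3,3)))>0
  print("plate",rect(w[pl]),np.median(w[pl][:,2]))
```

```text
[0.56568154 0.00491665 0.14727257]
wrist cradle 0.73 [ 32. 318.] [0.547 0.12  0.055] (array([533.7, 119.9]), array([139.1,  54.2]), 4.0)
wrist shim_a 0.89 [233. 323.] [0.565 0.021 0.153] (array([554. ,  12.3]), array([61.1, 92.6]), 8.3)
wrist shim_a 0.69 [312.  77.] [ 0.348 -0.141  0.008] (array([ 344. , -126.9]), array([41.9, 90.4]), 6.2)
wrist stand 0.93 [ 94. 317.] [0.552 0.084 0.011] (array([558.2,  56.4]), array([153.9, 196.1]), 8.2)
wrist stand 0.67 [235. 324.] [0.566 0.021 0.153] (array([559.8,  11.7]), array([70.9, 99.1]), 23.2)
yellow (array([546.7, 118.6]), array([84.7, 43.3]), 7.5) [0.0352 0.0543 0.0549 0.0554 0.0562]
plate (array([555.3,  52. ]), array([138.8, 189.1]), 7.2) 0.010125258971771134
[0.5665527  0.00311818 0.14911713]
top cradle 0.72 [196. 208.] [0.519 0.123 0.056] (array([505.3,  70.4]), array([188.5,  75.7]), 75.8)
top foot 0.81 [194. 211.] [0.519 0.123 0.056] (array([514.5,  66.1]), array([173.1,  66.4]), 85.6)
top shim_a 0.8 [256. 474.] [ 0.356 -0.688  0.007] (array([ 356.1, -690.2]), array([ 52. , 129.9]), 86.7)
top shim_a 0.72 [229. 407.] [ 0.419 -0.48   0.008] (array([ 415.1, -483.1]), array([128.2,  44.6]), 34.7)
top stand 0.65 [195. 227.] [0.519 0.092 0.012] (array([515.1, 158.2]), array([197.9, 438.7]), 6.3)
top stand 0.62 [152. 353.] [ 0.686 -0.301  0.008] (array([ 684.6, -337.9]), array([205.6,  54.8]), 73.3)
yellow (array([530.5, 116.9]), array([26.1, 29.2]), 9.2) [0.0419 0.0469 0.0483 0.0503 0.0537]
plate (array([552.8,  57.5]), array([135.4, 227.4]), 8.6) 0.010075569428190878
```

View pics/wrist2.png

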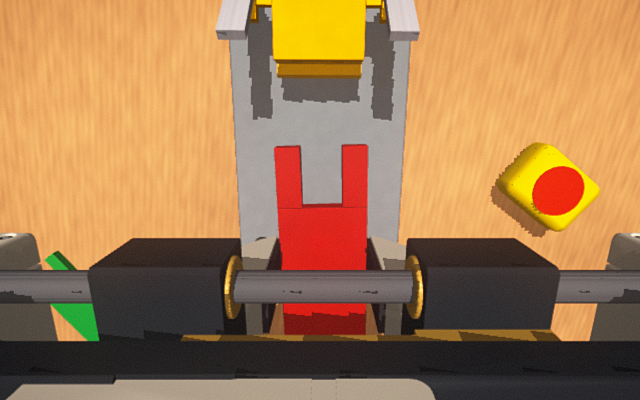

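Run:
```python
from h import *
a=np.radians(7.2); ex=np.array([np.cos(a),np.sin(a)]); ey=np.array([-ex[1],ex[0]])
for n,img in(("wrist2","wrist2"),("top","top0")):
  w=np.load(n+".npy"); f=cv2.imread(f"pics/{img}.png")[...,::-1].astype(int)
  X=w[...,:2]@ex*1000; Y=w[...,:2]@ey*1000
  pl=(abs(w[...,2]-.010)<.005)&(f.max(-1)-f.min(-1)<40)&(w[...,0]<.68)&(w[...,0]>.44)
  if n=="top": pl&=(w[...,1]>-.1)
  for lo in range(-80,320,25):
    m=pl&(Y>=lo)&(Y<lo+25)
    if m.sum()>20: print(n,lo,m.sum(),"X",X[m].min().round(1),X[m].max().round(1),"mid",(X[m].min()/2+X[m].max()/2).round(1),"Y",Y[m].min().round(1),Y[m].max().round(1))
  yl=(f[...,0]>130)&(f[...,1]>90)&(f[...,2]<80)&(w[...,2]<.12)&(w[...,0]<.65)&(w[...,2]>.02)&(w[...,1]>.03)
  for z0,z1 in((.02,.035),(.035,.05),(.05,.06)):
    m=yl&(w[...,2]>=z0)&(w[...,2]<z1)
    if m.sum()>10: print("yellow",z0,m.sum(),np.percentile(X[m],[2,98]).round(1),np.percentile(Y[m],[1,5,95,99]).round(1))
p,M=pose(); print("tcp",p[:2]@ex*1000,p[:2]@ey*1000,delta(p)[2])
w=np.load("wrist2.npy"); f=cv2.imread("pics/wrist2.png")[...,::-1].astype(int)
m=(f[...,0]>150)&(f[...,1]<70)&(w[...,2]>.1); X=w[...,:2]@ex*1000; Y=w[...,:2]@ey*1000
print("shim in hand X",np.percentile(X[m],[1,99]),"Y max",np.percentile(Y[m],[99,99.9]),"z",np.median(w[m][:,2]))
for lo in range(0,70,10):
  k=m&(Y>lo)&(Y<lo+10)
  if k.sum()>10: print(lo, X[k].min().round(1),X[k].max().round(1),np.median(w[k][:,2]).round(4))
```

```text
wrist2 -80 2851 X 487.9 626.6 mid 557.2 Y -80.0 -55.0
wrist2 -55 3350 X 488.1 626.7 mid 557.4 Y -55.0 -30.0
wrist2 -30 4883 X 488.1 626.8 mid 557.4 Y -30.0 -5.0
wrist2 -5 5627 X 488.2 626.9 mid 557.6 Y -5.0 20.0
wrist2 20 3846 X 488.0 626.9 mid 557.5 Y 20.0 45.0
wrist2 45 2062 X 487.8 627.0 mid 557.4 Y 45.0 70.0
wrist2 70 250 X 511.9 602.2 mid 557.0 Y 70.0 76.5
yellow 0.02 430 [528.7 586.2] [29.3 30.6 34.8 34.9]
yellow 0.035 506 [528.3 586.7] [27.  27.5 32.5 34.9]
yellow 0.05 5844 [524.2 591.5] [35.5 37.2 69.2 70.2]
top -80 332 X 488.8 628.5 mid 558.6 Y -79.9 -55.0
top -55 321 X 489.1 627.9 mid 558.5 Y -54.9 -30.0
top -30 331 X 489.5 627.1 mid 558.3 Y -29.9 -5.1
top -5 323 X 489.3 627.7 mid 558.5 Y -5.0 19.9
top 20 247 X 489.6 627.1 mid 558.3 Y 20.1 44.9
top 45 144 X 489.4 627.3 mid 558.3 Y 45.1 69.6
top 70 50 X 489.8 626.9 mid 558.4 Y 70.7 94.1
top 95 66 X 488.3 626.7 mid 557.5 Y 95.1 119.8
top 120 40 X 488.6 613.8 mid 551.2 Y 120.2 145.0
top 145 70 X 488.4 615.5 mid 551.9 Y 145.2 169.6
top 170 97 X 488.9 614.4 mid 551.7 Y 170.0 195.0
top 195 31 X 489.2 615.3 mid 552.3 Y 195.0 203.8
top 245 200 X 489.0 614.7 mid 551.9 Y 250.4 270.0
top 270 199 X 490.7 604.5 mid 547.6 Y 270.1 293.0
yellow 0.035 13 [528.4 571.4] [ 35.4  35.4 163.2 166.6]
yellow 0.05 181 [528.6 586.4] [ 34.7  35.9 167.5 169. ]
tcp 562.9638279365703 -66.97180834098917 cur yaw 7.19 tilt 0.014
shim in hand X [541.49847473 580.59277287] Y max [-11.45847816 -10.63624086] z 0.15300425845760207
```

```bash
cat >> h.py <<'E'
A=np.radians(7.2); EX=np.array([np.cos(A),np.sin(A)]); EY=np.array([-EX[1],EX[0]])
def S(X,Y,z): return np.r_[(X*EX+Y*EY)/1000,z]
def inS():
    p=pose()[0]; return (p[:2]@EX*1000).round(1),(p[:2]@EY*1000).round(1),p[2].round(4)
E
python3 - <<'E'
from h import *
print(inS()); print(delta(S(559,-67,.0125),7.2))
E
```

```text
(np.float64(563.0), np.float64(-67.0), np.float64(0.1493))
(array([-0.  , -0.4 , 13.68]), np.float64(-0.01), 'cur yaw 7.19 tilt 0.014')
```

Request:
play_rows(
  increments="0 -0.4 3 0 -1;0 0 4 0 -1;0 0 3.5 0 -1;0 0 1.5 0 -1;0 0 0.7 0 -1",
)

```text
clock: 8.02
position: [0.5611, 0.0039, 0.0196]
ee_rot: [-2.076, -2.355, 0.005]
force: [-0.9, 0.6, -2.9]
width: 0.429
gripper_force: 39.9
```

Request:
play_rows(
  increments="0 0 0.5 0 -1;0 0 0 0 -1;0 0 0 0 -1;0 0 0 0 -1",
)

```text
clock: 8.35
position: [0.5641, 0.0039, 0.0186]
ee_rot: [2.076, 2.356, 0.003]
force: [-0.5, 0.4, -3.1]
width: 0.428
gripper_force: 39.9
```

Run:
```python
from h import *
print(inS(),arm.observe()["force"]); print(delta(S(559,-15,.0125),7.2))
```

```text
(np.float64(560.1), np.float64(-66.9), np.float64(0.0186)) [-0.52121084  0.35664329 -3.10207534]
(array([ 5.19, -0.11,  0.61]), np.float64(0.01), 'cur yaw 7.21 tilt 0.139')
```

Request:
play_rows(
  increments="0 -0.1 0.5 0 -1;1.3 0 0 0 -1;1.3 0 0 0 -1;1.3 0 0 0 -1;1.3 0 0 0 -1",
)

```text
clock: 8.77
position: [0.5552, 0.0575, 0.0123]
ee_rot: [-2.076, -2.358, -0.001]
force: [-0.0, 0.3, -2.7]
width: 0.429
gripper_force: 39.9
```

Request:
play_rows(
  increments="0 0 0 0 -1;0 0 0 0 -1",
)

```text
clock: 8.93
position: [0.5553, 0.0572, 0.0123]
ee_rot: [-2.074, -2.36, -0.001]
force: [0.1, 0.3, -1.5]
width: 0.427
gripper_force: 39.9
```

Run:
```python
from h import *
print(inS(),arm.observe()["force"])
p=vision.get_image("wrist"); cv2.imwrite("pics/w3.png",p["frame"][...,::-1]);w=cloud(p);f=p["frame"].astype(int)
X=w[...,:2]@EX*1000; Y=w[...,:2]@EY*1000
m=(f[...,0]>150)&(f[...,1]<70)&(w[...,2]>.005)&(abs(Y)<60)&(abs(X-557)<40)
for lo in range(-10,40,10):
  k=m&(Y>lo)&(Y<lo+10)
  if k.sum()>10: print(lo, X[k].min().round(1),X[k].max().round(1),np.median(w[k][:,2]).round(4))
yl=(f[...,0]>130)&(f[...,1]>90)&(f[...,2]<80)&(w[...,2]<.12)&(w[...,2]>.02)&(abs(X-557)<60)
k=yl&(Y<38);print("yellow",np.percentile(X[k],[1,99]),np.percentile(Y[k],[1,5]), np.percentile(w[k][:,2],[5,50]))
```

```text
(np.float64(558.1), np.float64(-12.8), np.float64(0.0123)) [ 0.07078118  0.25438215 -1.52062913]
-10 537.1 577.1 0.0184
0 537.0 576.8 0.0184
10 536.8 576.5 0.0185
20 537.7 575.6 0.0185
yellow [528.03680825 606.61189245] [8.06803316 8.42237113] [0.03504519 0.05502693]
```

View pics/w3.png

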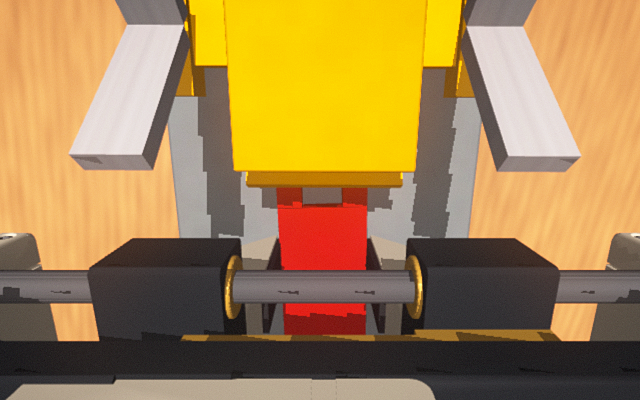

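The shim is centred: its midline is at X 557.0 and the foot's at 557.4. The slot is entering under the foot at about (195, 322). I'll release and regrip at the tail.

Request:
play_rows(
  increments="0 0 0 0 0.2;0 0 0 0 0.2;0 0 0 0 0.2;0 0 0 0 0.2;-1 0 0 0 0.2",
  grip_force=20,
)

```text
clock: 9.4
position: [0.5566, 0.0469, 0.0121]
ee_rot: [-2.074, -2.358, -0.001]
force: [0.1, 1.0, -0.0]
width: 0.594
gripper_force: 0.0
```

Request:
play_rows(
  increments="-1.5 0 0 0 0.2;-1.5 0 0 0 0.2;-1.6 0 0 0 0.2;0 0 0 0 0.2;0 0 0 0 -1",
)

```text
clock: 9.82
position: [0.5626, -0.0021, 0.0124]
ee_rot: [2.08, 2.353, -0.0]
force: [-0.1, 0.5, 0.1]
width: 0.569
gripper_force: 0.0
```

Request:
play_rows(
  increments="0 0 0 0 -1;0 0 0 0 -1;0 0 0 0 -1;0 0 0 0 -1;0 0 0 0 -1",
)

```text
clock: 10.23
position: [0.5624, 0.0005, 0.0121]
ee_rot: [-2.076, -2.357, -0.0]
force: [0.8, 0.7, -1.8]
width: 0.431
gripper_force: 20.0
```

Request:
play_rows(
  increments="0.8 0 0 0 -1;0.8 0 0 0 -1;0.6 0 0 0 -1;0.3 0 0 0 -1;0 0 0 0 -1",
)

```text
clock: 10.65
position: [0.5591, 0.0264, 0.0122]
ee_rot: [-2.074, -2.358, -0.001]
force: [0.7, 0.8, -1.3]
width: 0.431
gripper_force: 20.0
```

Request:
play_rows(
  increments="0.2 0 0 0 -1;0.2 0 0 0 -1;0 0 0 0 -1",
)

```text
clock: 10.9
position: [0.5586, 0.0289, 0.0122]
ee_rot: [-2.077, -2.357, -0.0]
force: [-0.2, 0.8, -1.7]
width: 0.433
gripper_force: 20.0
```

Request:
play_rows(
  increments="0.2 0 0 0 -1;0.2 0 0 0 -1;0 0 0 0 -1",
)

```text
clock: 11.15
position: [0.5583, 0.0321, 0.0122]
ee_rot: [2.077, 2.356, -0.001]
force: [-0.4, -3.1, -1.7]
width: 0.434
gripper_force: 20.0
```

Request:
play_rows(
  increments="0.2 0 0 0 -1;0.2 0 0 0 -1;0 0 0 0 -1",
)

```text
clock: 11.4
position: [0.5582, 0.0325, 0.0124]
ee_rot: [2.078, 2.351, -0.004]
force: [1.4, -13.0, -2.6]
width: 0.434
gripper_force: 20.0
```

```bash
cat >> h.py <<'E'
def look():
    "red shim on stand and foot, seen from the wrist: X range, tail edge Y"
    p=vision.get_image("wrist"); w=cloud(p); f=p["frame"].astype(int)
    X=w[...,:2]@EX*1000; Y=w[...,:2]@EY*1000
    m=(f[...,0]>150)&(f[...,1]<70)&(w[...,2]>.005)&(w[...,2]<.04)&(abs(X-557)<40)
    for lo in range(-80,40,10):
        k=m&(Y>lo)&(Y<lo+10)
        if k.sum()>20: print(lo,k.sum(),X[k].min().round(1),X[k].max().round(1),np.median(w[k][:,2]).round(4),"Y",Y[k].min().round(1),Y[k].max().round(1))
    return p
E
python3 - <<'E'
from h import *
print(inS(),arm.observe()["force"]); look()
E
```

```text
(np.float64(557.9), np.float64(-37.7), np.float64(0.0124)) [  1.36693342 -12.95368843  -2.625769  ]
-50 330 537.4 576.7 0.0185 Y -42.5 -40.0
-40 1716 537.3 576.9 0.0184 Y -40.0 -30.0
-30 1824 535.8 576.7 0.0184 Y -30.0 -20.0
-20 1885 537.1 576.5 0.0184 Y -20.0 -10.0
-10 1994 537.0 576.5 0.0183 Y -10.0 -0.0
0 2087 536.9 576.3 0.0183 Y 0.0 10.0
10 1379 536.8 576.6 0.0183 Y 10.0 20.0
20 812 536.9 576.6 0.0182 Y 20.0 24.7
```

Request:
play_rows(
  increments="-0.3 0 0 0 -1;0 0 0 0 0.2;0 0 0 0 0.2;0 0 0 0 0.2;0 0 0 0 0.2",
)

```text
clock: 11.87
position: [0.5583, 0.0342, 0.0123]
ee_rot: [-2.076, -2.357, -0.001]
force: [0.3, -0.5, -0.2]
width: 0.595
gripper_force: 0.0
```

Request:
play_rows(
  increments="0 0 -1 0 0.3;0 0 -3 0 0.3;0 0 -4 0 0.3;0 0 -4 0 0.3;0 0 0 0 0.3",
  grip_force=40,
)

```text
clock: 12.28
position: [0.5621, 0.0329, 0.1396]
ee_rot: [2.074, 2.351, 0.012]
force: [2.0, -0.9, -0.1]
width: 0.65
gripper_force: 0.0
```

Run:
```python
from h import *
print(inS()); look(); print(delta([.3975,-.2913,.13],15.4),turned([.3975,-.2913,.13],15.4))
```

```text
(np.float64(561.8), np.float64(-37.8), np.float64(0.1396))
-60 555 537.4 576.1 0.0182 Y -60.0 -50.1
-50 573 537.5 576.0 0.0182 Y -50.0 -40.0
-40 587 536.5 576.6 0.0182 Y -39.9 -30.1
-30 595 537.1 576.6 0.0182 Y -29.9 -20.0
-20 642 537.3 576.4 0.0183 Y -20.0 -10.0
-10 634 537.0 576.2 0.0182 Y -10.0 -0.0
0 658 537.0 576.1 0.0181 Y 0.0 10.0
10 316 535.9 576.0 0.0182 Y 10.0 15.3
(array([-30.18, -20.29,   0.5 ]), np.float64(-8.19), 'cur yaw 7.21 tilt 0.431') (np.float64(-8.19), array([-26.98, -24.38,   0.5 ]))
```

Request:
play_rows(
  increments="0 0 0 -4.1 0.3;0 0 0 -4.1 0.3;-3 -2.7 0 0 0.3;-3 -2.7 0 0 0.3;-3 -2.7 0 0 0.3",
)

```text
clock: 12.75
position: [0.5029, -0.0753, 0.132]
ee_rot: [-1.9, -2.501, 0.001]
force: [0.7, -1.1, -0.2]
width: 0.648
gripper_force: 0.0
```

Request:
play_rows(
  increments="-3 -2.7 0 0 0.3;-3 -2.7 0 0 0.3;-3 -2.7 0 0 0.3;-3 -2.7 0 0 0.3;-3 -2.7 0 0 0.3",
)

```text
clock: 13.17
position: [0.4123, -0.2563, 0.1322]
ee_rot: [-1.903, -2.499, -0.001]
force: [1.9, -0.6, -0.3]
width: 0.649
gripper_force: 0.0
```

Request:
play_rows(
  increments="-3 -2.7 0 0 0.3;0 0 0 0 0.3;0 0 0 0 0.3;0 0 0 0 0.3",
)

```text
clock: 13.5
position: [0.3955, -0.2908, 0.132]
ee_rot: [-1.904, -2.498, -0.001]
force: [1.1, -0.4, 0.3]
width: 0.652
gripper_force: 0.0
```

Run:
```python
from h import *
p=vision.get_image("wrist"); w=cloud(p)
for r in cut_out("shim_a",p)[:3]:
    m=w[r["mask"]]; m=m[~np.isnan(m[:,0])]; f=m[abs(m[:,2]-np.median(m[:,2]))<.004]
    print(round(r["confidence"],2),np.median(m,0).round(3),rect(f), p["frame"][tuple(np.int32(r["point"]))])
print(pose()[0],delta([.3975,-.2913,.0085],15.4))
```

```text
0.81 [ 0.4   -0.298  0.016] (array([ 398.8, -296.5]), array([ 40., 113.]), 15.8) [214  41  35]
0.62 [ 0.385 -0.17   0.008] (array([ 382.3, -166.9]), array([40.2, 65.5]), 43.1) [ 53 183  70]
0.61 [ 0.246 -0.338  0.008] (array([ 258.6, -352.2]), array([ 41.9, 106.6]), 48.6) [144  55 169]
[ 0.39637429 -0.28978309  0.13195077] (array([-0.19,  0.07, 12.34]), np.float64(0.15), 'cur yaw 15.55 tilt 0.060')
```

Request:
play_rows(
  increments="-0.2 0.1 3 0 0.3;0 0 4 0 0.3;0 0 3 0 0.3;0 0 1.5 0 0.3;0 0 0.8 0 0.3",
)

```text
clock: 14.02
position: [0.3968, -0.2906, 0.0069]
ee_rot: [-1.897, -2.499, 0.0]
force: [-2.5, 4.2, 14.9]
width: 0.649
gripper_force: 7.5
```

Request:
play_rows(
  increments="0 0 0 0 0.3;0 0 0 0 -1;0 0 0 0 -1;0 0 0 0 -1;0 0 0 0 -1",
)

```text
clock: 14.43
position: [0.3982, -0.2936, 0.0103]
ee_rot: [1.902, 2.497, 0.001]
force: [-0.7, 0.9, 3.2]
width: 0.43
gripper_force: 40.0
```

Request:
play_rows(
  increments="0 0 0 0 -1;0 0 0 0 -1;0 0 -0.5 0 -1;0 0 -1 0 -1;0 0 -2 0 -1",
)

```text
clock: 14.85
position: [0.3958, -0.2923, 0.0439]
ee_rot: [-1.902, -2.496, 0.001]
force: [0.0, 0.0, -2.4]
width: 0.427
gripper_force: 40.0
```

Request:
play_rows(
  increments="0 0 -4 0 -1;0 0 -4 0 -1;0 0 -2 0 -1;0 0 -0.5 0 -1;0 0 0 0 -1",
)

```text
clock: 15.27
position: [0.3978, -0.2933, 0.1508]
ee_rot: [1.901, 2.497, 0.002]
force: [0.4, 0.4, -3.8]
width: 0.425
gripper_force: 40.0
```

Run:
```python
from h import *
print(pose()[0],turned(S(559,-67,.15),7.2))
```

```text
[ 0.39779837 -0.29325255  0.15081537] (np.float64(8.23), array([27.38, 20.11,  0.11]))
```

Request:
play_rows(
  increments="0 0 0 4.1 -1;0 0 0 4.1 -1;3 2.2 0 0 -1;3 2.2 0 0 -1;3 2.2 0 0 -1",
)

```text
clock: 15.68
position: [0.4504, -0.1942, 0.1477]
ee_rot: [-2.079, -2.352, 0.002]
force: [1.5, 0.8, -3.4]
width: 0.427
gripper_force: 40.0
```

Request:
play_rows(
  increments="3 2.2 0 0 -1;3 2.2 0 0 -1;3 2.2 0 0 -1;3 2.2 0 0 -1;3 2.2 0 0 -1",
)

```text
clock: 16.1
position: [0.5409, -0.0309, 0.1474]
ee_rot: [-2.076, -2.355, 0.003]
force: [-0.3, -0.9, -3.1]
width: 0.428
gripper_force: 40.0
```

Request:
play_rows(
  increments="3 2.3 0 0 -1;0 0 0 0 -1;0 0 0 0 -1;0 0 0 0 -1;0 0 0 0 -1",
)

```text
clock: 16.52
position: [0.5594, -0.0017, 0.1483]
ee_rot: [-2.079, -2.354, 0.003]
force: [-0.1, -0.8, -2.6]
width: 0.428
gripper_force: 40.0
```

Run:
```python
from h import *
print(inS(),delta(S(558.3,-67,.024),7.2))
p=vision.get_image("wrist"); cv2.imwrite("pics/w4.png",p["frame"][...,::-1]); w=cloud(p); f=p["frame"].astype(int)
X=w[...,:2]@EX*1000; Y=w[...,:2]@EY*1000; red=(f[...,0]>150)&(f[...,1]<70)
for z0,z1 in((.005,.04),(.1,.2)):
  m=red&(w[...,2]>z0)&(w[...,2]<z1)&(abs(X-557)<40); print(z0,np.percentile(X[m],[1,99]),np.percentile(Y[m],[1,99.7]),np.median(w[m][:,2]))
  for lo in range(-90,40,10):
    k=m&(Y>lo)&(Y<lo+10)
    if k.sum()>20: print(lo,X[k].min().round(1),X[k].max().round(1),np.median(w[k][:,2]).round(4))
```

```text
(np.float64(554.8), np.float64(-71.8), np.float64(0.1483)) (array([ 0.49,  0.38, 12.43]), np.float64(-0.11), 'cur yaw 7.09 tilt 0.124')
0.005 [537.38330869 575.64605064] [-58.93605725  14.69508425] 0.018126016970875486
-60 536.7 569.3 0.0183
-50 537.2 569.1 0.0182
-40 537.4 576.2 0.0181
-30 537.6 576.1 0.0181
-20 537.0 575.9 0.0181
-10 537.1 576.3 0.0181
0 536.2 576.3 0.0181
10 536.2 576.1 0.0181
0.1 [534.50595823 573.22320135] [-99.22365333 -18.26989083] 0.1541772836769269
-80 534.5 573.5 0.154
-70 534.3 573.8 0.1542
-60 534.2 573.6 0.1542
-50 534.0 573.7 0.1542
-40 533.9 573.4 0.1543
-30 534.0 573.6 0.1544
-20 534.1 573.2 0.1542
```

Request:
play_rows(
  increments="0.4 0.3 3 0 -1;0 0 4 0 -1;0 0 3.5 0 -1;0 0 1.2 0 -1;0 0 0.5 0 -1",
)

```text
clock: 16.98
position: [0.5612, 0.003, 0.0253]
ee_rot: [-2.078, -2.353, 0.005]
force: [-0.4, -0.3, -1.4]
width: 0.425
gripper_force: 40.0
```

Request:
play_rows(
  increments="0 0 0 0 -1;0 0 0 0 -1;0 0 0 0 -1",
)

```text
clock: 17.23
position: [0.5646, 0.0038, 0.0291]
ee_rot: [2.076, 2.355, 0.004]
force: [-0.4, -0.1, -1.7]
width: 0.426
gripper_force: 40.0
```

Run:
```python
from h import *
print(inS(),arm.observe()["force"],delta(S(558,-13,.0215),7.2)); look()
```

```text
(np.float64(560.7), np.float64(-67.0), np.float64(0.0291)) [-0.36623348 -0.07344111 -1.69723155] (array([ 5.4 , -0.27,  0.76]), np.float64(-0.01), 'cur yaw 7.19 tilt 0.180')
-80 232 541.1 579.4 0.0349 Y -71.9 -70.0
-70 1693 540.4 579.5 0.0349 Y -70.0 -60.0
-60 1800 537.2 579.5 0.035 Y -60.0 -50.0
-50 2228 537.2 579.4 0.0349 Y -50.0 -40.0
-40 1856 537.1 579.2 0.0344 Y -40.0 -30.0
-30 1943 537.2 579.1 0.0345 Y -30.0 -20.1
-20 2149 537.0 579.1 0.0186 Y -20.0 -10.0
-10 1895 537.0 576.5 0.0181 Y -10.0 -0.0
0 1910 536.9 576.7 0.0181 Y 0.4 10.0
10 1009 535.6 576.6 0.018 Y 10.0 16.4
```

Request:
play_rows(
  increments="0 -0.3 0.6 0 -1;0 0 0 0 -1;0 0 0 0 -1",
)

```text
clock: 17.53
position: [0.5599, 0.0039, 0.0213]
ee_rot: [-2.077, -2.357, -0.0]
force: [0.7, -0.7, -3.3]
width: 0.429
gripper_force: 40.0
```

Run:
```python
from h import *
print(inS(),arm.observe()["force"]); look()
```

```text
(np.float64(555.9), np.float64(-66.3), np.float64(0.0213)) [ 0.66736898 -0.69742802 -3.30016485]
-80 123 536.0 574.7 0.0268 Y -71.1 -70.0
-70 1670 532.8 575.0 0.0271 Y -70.0 -60.0
-60 1809 534.5 576.7 0.0272 Y -60.0 -50.0
-50 1959 535.2 576.7 0.0272 Y -50.0 -40.0
-40 2089 535.1 576.7 0.0263 Y -40.0 -30.0
-30 2010 534.8 576.5 0.0266 Y -30.0 -20.0
-20 2209 535.0 576.5 0.0189 Y -20.0 -10.0
-10 2054 536.9 576.5 0.0181 Y -10.0 -0.1
0 2151 536.8 576.5 0.0181 Y 0.3 10.0
10 1050 536.8 576.7 0.018 Y 10.0 15.7
```

Request:
play_rows(
  increments="1.3 0.15 0 0 -1;1.3 0 0 0 -1;1.3 0 0 0 -1;1.3 0 0 0 -1;0 0 0 0 -1",
)

```text
clock: 18.0
position: [0.5545, 0.0606, 0.0208]
ee_rot: [-2.07, -2.36, -0.001]
force: [-0.1, 0.7, -2.7]
width: 0.427
gripper_force: 40.0
```

Run:
```python
from h import *
print(inS(),arm.observe()["force"]); p=look(); cv2.imwrite("pics/w5.png",p["frame"][...,::-1])
```

```text
(np.float64(557.7), np.float64(-9.4), np.float64(0.0208)) [-0.08812424  0.74135447 -2.68296071]
-40 886 538.6 576.9 0.0265 Y -39.0 -31.2
-20 627 537.7 576.4 0.0265 Y -14.4 -10.0
-10 1731 537.1 576.6 0.0266 Y -10.0 -0.0
0 1798 536.8 576.4 0.0266 Y 0.0 10.0
10 1709 536.6 576.4 0.0267 Y 10.0 20.0
20 38 543.4 567.2 0.0226 Y 20.0 22.5
```

View pics/w5.png

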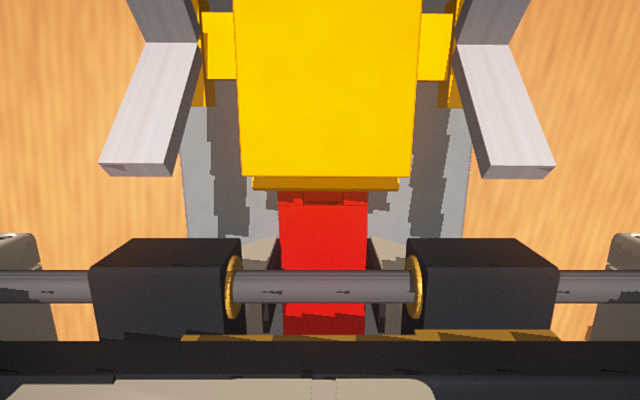

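The upper shim lies exactly over the lower one (X 536.7 to 576.4), about 0.5 mm above it, with its tip under the foot at (195, 322). I'll release, regrip at the tail and push.

Request:
play_rows(
  increments="0 0 0 0 0.2;0 0 0 0 0.2;0 0 0 0 0.2;0 0 0 0 0.2;-1 0 0 0 0.2",
  grip_force=20,
)

```text
clock: 18.47
position: [0.5564, 0.0469, 0.0211]
ee_rot: [-2.075, -2.358, -0.001]
force: [-0.1, 0.3, 0.4]
width: 0.6
gripper_force: 0.0
```

Request:
play_rows(
  increments="-1.5 0 0 0 0.2;-1.5 0 0 0 0.2;-1.6 0 0 0 0.2;0 0 0 0 0.2;0 0 0 0 0.2",
)

```text
clock: 18.88
position: [0.5623, -0.002, 0.0214]
ee_rot: [2.08, 2.353, -0.0]
force: [1.6, 0.3, 0.0]
width: 0.599
gripper_force: 0.0
```

Request:
play_rows(
  increments="0 0 0 0 -1;0 0 0 0 -1;0 0 0 0 -1;0 0 0 0 -1;0 0 0 0 -1",
)

```text
clock: 19.3
position: [0.5621, 0.0009, 0.0211]
ee_rot: [-2.076, -2.358, -0.0]
force: [0.8, 1.5, -0.6]
width: 0.428
gripper_force: 20.0
```

Request:
play_rows(
  increments="0.7 0 0 0 -1;0.7 0 0 0 -1;0.4 0 0 0 -1;0.2 0 0 0 -1;0 0 0 0 -1",
)

```text
clock: 19.72
position: [0.5595, 0.0211, 0.0212]
ee_rot: [-2.075, -2.358, -0.0]
force: [-0.1, 0.2, -0.3]
width: 0.432
gripper_force: 20.0
```

Run:
```python
from h import *
print(inS(),arm.observe()["force"]); look()
```

```text
(np.float64(557.7), np.float64(-49.2), np.float64(0.0212)) [-0.13886328  0.15781698 -0.34196858]
-60 663 537.2 576.6 0.0262 Y -54.3 -50.0
-50 1732 537.2 576.9 0.0262 Y -50.0 -40.0
-40 1786 537.2 576.7 0.0262 Y -40.0 -30.0
-30 1880 537.0 576.5 0.0261 Y -30.0 -20.0
-20 1970 537.0 576.5 0.0261 Y -20.0 -10.0
-10 2074 536.8 576.4 0.0261 Y -10.0 -0.0
0 2181 536.9 576.4 0.0261 Y 0.0 9.8
10 2210 534.5 576.8 0.0261 Y 10.0 20.0
20 363 536.8 575.9 0.026 Y 20.3 25.6
```

Request:
play_rows(
  increments="0.3 0 0 0 -1;0.3 0 0 0 -1;0 0 0 0 -1",
)

```text
clock: 20.02
position: [0.5588, 0.0264, 0.0211]
ee_rot: [-2.077, -2.357, -0.0]
force: [0.7, 1.2, -1.7]
width: 0.428
gripper_force: 20.0
```

Request:
play_rows(
  increments="0.2 0 0 0 -1;0.2 0 0 0 -1;0 0 0 0 -1",
)

```text
clock: 20.27
position: [0.5584, 0.0298, 0.0212]
ee_rot: [2.077, 2.357, -0.0]
force: [0.4, -0.9, -2.3]
width: 0.432
gripper_force: 20.0
```

Request:
play_rows(
  increments="0.2 0 0 0 -1;0.2 0 0 0 -1;0 0 0 0 -1",
)

```text
clock: 20.52
position: [0.5583, 0.0302, 0.0214]
ee_rot: [2.078, 2.351, -0.003]
force: [0.7, -11.4, -1.9]
width: 0.43
gripper_force: 20.0
```

Request:
play_rows(
  increments="-0.3 0 0 0 -1;0 0 0 0 0.2;0 0 0 0 0.2;0 0 0 0 0.2;0 0 0 0 0.2",
)

```text
clock: 20.93
position: [0.5584, 0.0314, 0.0213]
ee_rot: [-2.076, -2.357, -0.001]
force: [-0.3, -0.6, -0.6]
width: 0.592
gripper_force: 0.0
```

Request:
play_rows(
  increments="0 0 -1 0 0.2;0 0 -3 0 0.2;0 0 -4 0 0.2;0 0 -4 0 0.2;0 0 -4 0 0.2",
)

```text
clock: 21.35
position: [0.5577, 0.0304, 0.1836]
ee_rot: [-2.078, -2.356, 0.001]
force: [0.7, 0.3, 1.1]
width: 0.602
gripper_force: 0.0
```

Request:
play_rows(
  increments="0 0 -2 0 0.2;0 0 0 0 0.2;0 0 0 0 0.2",
)

```text
clock: 21.6
position: [0.559, 0.031, 0.2031]
ee_rot: [2.076, 2.356, 0.005]
force: [0.2, 0.4, -1.0]
width: 0.601
gripper_force: 0.0
```

Run:
```python
from h import *
print(inS()); look()
p=vision.get_image("wrist"); w=cloud(p)
X=w[...,:2]@EX*1000; Y=w[...,:2]@EY*1000
for n in ("wrist","top"):
  if n=="top": p=vision.get_image("top"); w=cloud(p); X=w[...,:2]@EX*1000; Y=w[...,:2]@EY*1000
  for r in cut_out("rod",p)[:1]:
    m=r["mask"]&(w[...,2]>.1); 
    if m.sum()>10: print(n,r["confidence"],X[m].min(),X[m].max(),Y[m].min(),Y[m].max(),w[m][:,2].max(),rect(w[m]))
print(delta(S(557.5,234,.21)))
```

```text
(np.float64(558.5), np.float64(-39.3), np.float64(0.2031))
-60 396 537.6 575.6 0.0262 Y -60.0 -50.0
-50 422 537.7 576.4 0.0262 Y -50.0 -40.0
-40 426 537.8 576.3 0.0262 Y -40.0 -30.1
-30 417 537.1 576.1 0.0262 Y -30.0 -20.4
-20 459 537.1 576.0 0.0261 Y -19.9 -10.2
-10 461 537.3 575.9 0.0262 Y -9.6 -0.0
0 458 537.5 575.7 0.0262 Y 0.1 10.0
10 428 535.8 576.5 0.0262 Y 10.0 19.8
(array([27.34,  0.05, -0.98]), 0, 'cur yaw 7.20 tilt 0.121')
```

Request:
play_rows(
  increments="0 0 -2 0 0.2;3.9 0 0 0 0;3.9 0 0 0 0;3.9 0 0 0 0;3.9 0 0 0 0",
)

```text
clock: 22.27
position: [0.538, 0.1868, 0.2206]
ee_rot: [-2.078, -2.355, 0.002]
force: [1.3, -0.3, -0.3]
width: 0.5
gripper_force: 0.0
```

Request:
play_rows(
  increments="3.9 0 0 0 0;3.9 0 0 0 0;3.9 0 0 0 0;0 0 0 0 0;0 0 0 0 0",
)

```text
clock: 22.68
position: [0.5226, 0.3044, 0.2197]
ee_rot: [-2.071, -2.362, 0.004]
force: [0.4, -1.7, 0.1]
width: 0.499
gripper_force: 0.0
```

Run:
```python
from h import *
print(inS())
for n in ("wrist","top","scene"):
  p=vision.get_image(n); w=cloud(p); X=w[...,:2]@EX*1000; Y=w[...,:2]@EY*1000
  if n=="wrist": cv2.imwrite("pics/w6.png",p["frame"][...,::-1])
  for r in cut_out("rod",p)[:1]:
    m=r["mask"]&(w[...,2]>.1)&(w[...,2]<.125); 
    if m.sum()>10: print(n,r["confidence"],np.percentile(X[m],[1,99]),np.percentile(Y[m],[1,99]),np.percentile(w[m][:,2],98),rect(w[m]))
print(delta(S(557.5,234,.095),7.2))
```

```text
(np.float64(556.7), np.float64(236.5), np.float64(0.2197))
wrist 0.85 [471.98511544 632.18158983] [181.33341255 210.52343172] 0.12163678487872699 (array([523.4, 263.2]), array([169.4,  30.8]), 7.2)
top 0.91 [467.78923773 635.34193688] [170.48821443 208.43668575] 0.12394108144006648 (array([523.5, 258.2]), array([170.5,  41.6]), 7.3)
scene 0.93 [471.78352027 638.86341373] [175.33094439 211.2208211 ] 0.12136917815840904 (array([525.1, 260.2]), array([172.4,  39. ]), 7.5)
(array([ 0.21, -0.05, 12.63]), np.float64(-0.13), 'cur yaw 7.07 tilt 0.006')
```

View pics/w6.png

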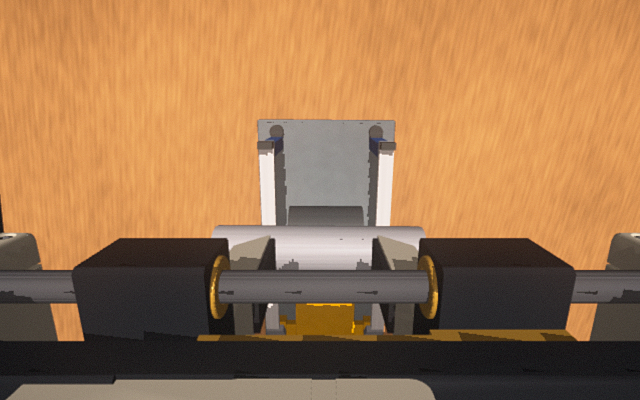

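The wrist view shows the rod at (245, 320) lying square across the rails (yaw 7.2°, axis at stand y of about +66). The fingers are just beyond it on the +y side. I'll lower behind it and push.

Request:
play_rows(
  increments="0.4 0 3 0 0;0 0 4 0 0;0 0 3 0 0;0 0 1.5 0 0;0 0 0.8 0 0",
)

```text
clock: 23.4
position: [0.5225, 0.304, 0.0959]
ee_rot: [-2.079, -2.355, 0.005]
force: [0.1, 0.0, 0.3]
width: 0.5
gripper_force: 0.0
```

Request:
play_rows(
  increments="0 0 0 0 0;-0.4 0 0 0 0;-0.4 0 0 0 0;-0.4 0 0 0 0;-0.4 0 0 0 0",
)

```text
clock: 23.82
position: [0.5264, 0.2896, 0.0995]
ee_rot: [2.078, 2.356, 0.004]
force: [-0.4, 3.5, 2.2]
width: 0.499
gripper_force: 1.7
```

Request:
play_rows(
  increments="-0.4 0 0 0 0;-0.4 0 0 0 0;-0.4 0 0 0 0;-0.4 0 0 0 0;-0.4 0 0 0 0",
)

```text
clock: 24.23
position: [0.5281, 0.2694, 0.0983]
ee_rot: [-2.077, -2.357, 0.0]
force: [0.5, 0.7, 0.5]
width: 0.498
gripper_force: 0.3
```

Run:
```python
from h import *
print(inS(),arm.observe()["force"])
for n in ("top","scene"):
  p=vision.get_image(n); w=cloud(p); X=w[...,:2]@EX*1000; Y=w[...,:2]@EY*1000
  for r in cut_out("rod",p)[:1]:
    m=r["mask"]&(w[...,2]>.1)&(w[...,2]<.125); 
    if m.sum()>10: print(n,r["confidence"],np.percentile(X[m],[1,99]),np.percentile(Y[m],[1,99]),np.percentile(w[m][:,2],98),rect(w[m]))
```

```text
(np.float64(557.7), np.float64(201.1), np.float64(0.0983)) [0.54455377 0.70812627 0.5079048 ]
top 0.59 [468.20503164 636.22349007] [149.46718915 184.37325591] 0.12345372878718928 (array([526.9, 234.8]), array([170.5,  36.7]), 7.7)
scene 0.85 [524.42857401 639.31230112] [149.52868497 186.10066666] 0.12114227392364074 (array([555.7, 236.7]), array([117.5,  40.1]), 9.3)
```

Request:
play_rows(
  increments="-0.5 0 0 0 0;-0.5 0 0 0 0;-0.5 0 0 0 0;-0.5 0 0 0 0;-0.5 0 0 0 0",
)

```text
clock: 24.85
position: [0.5313, 0.2442, 0.0983]
ee_rot: [2.078, 2.356, -0.0]
force: [0.5, 0.9, -0.3]
width: 0.501
gripper_force: 0.3
```

Request:
play_rows(
  increments="-0.5 0 0 0 0;-0.5 0 0 0 0;-0.5 0 0 0 0;-0.5 0 0 0 0;-0.4 0 0 0 0",
)

```text
clock: 25.27
position: [0.5343, 0.2204, 0.0982]
ee_rot: [2.078, 2.356, -0.0]
force: [-0.5, 0.3, -0.0]
width: 0.499
gripper_force: 0.0
```

Request:
play_rows(
  increments="-0.4 0 0 0 0;-0.4 0 0 0 0;-0.4 0 0 0 0;-0.4 0 0 0 0;-0.4 0 0 0 0",
)

```text
clock: 25.68
position: [0.5367, 0.201, 0.0982]
ee_rot: [-2.077, -2.357, -0.0]
force: [0.2, 0.2, -0.3]
width: 0.503
gripper_force: 0.0
```

```bash
cat >> h.py <<'E'
def rod():
  print(inS(),arm.observe()["force"])
  for n in ("top","scene"):
    p=vision.get_image(n); w=cloud(p); X=w[...,:2]@EX*1000; Y=w[...,:2]@EY*1000
    for r in cut_out("rod",p)[:1]:
      m=r["mask"]&(w[...,2]>.08)&(w[...,2]<.125); 
      if m.sum()>10: print(n,r["confidence"],np.percentile(X[m],[1,99]),np.percentile(Y[m],[1,99]),np.percentile(w[m][:,2],98),rect(w[m]))
  return p
E
python3 -c "
from h import *
rod()"
```

```text
(np.float64(557.7), np.float64(132.2), np.float64(0.0982)) [ 0.24843661  0.20642528 -0.32021032]
top 0.64 [467.73874017 633.50596557] [ 80.76287134 120.07372207] 0.12346848263807073 (array([534.1, 173.5]), array([169.7,  50. ]), 7.0)
scene 0.52 [524.23699706 639.52722693] [ 75.75081591 111.87500373] 0.1189055223638476 (array([565.6, 170.1]), array([116.1,  39.3]), 0.6)
```

Request:
play_rows(
  increments="-0.4 0 0 0 0;-0.4 0 0 0 0;-0.4 0 0 0 0;0 0 0 0 0;0 0 0 0 0",
)

```text
clock: 26.3
position: [0.5383, 0.189, 0.0983]
ee_rot: [2.078, 2.356, 0.0]
force: [0.1, -0.2, -0.2]
width: 0.499
gripper_force: 0.0
```

Request:
play_rows(
  increments="0.4 0 0 0 0;1 0 0 0 0;2 0 0 0 0;0 0 0 0 0;0 0 0 0 0",
)

```text
clock: 26.72
position: [0.5334, 0.2256, 0.098]
ee_rot: [-2.073, -2.36, -0.0]
force: [0.8, -0.5, -0.3]
width: 0.503
gripper_force: 0.0
```

```bash
python3 -c "
from h import *
p=rod(); cv2.imwrite('pics/s7.png',cv2.resize(p['frame'][230:400,250:520,::-1],None,fx=2.9,fy=2.9))"
```

```text
(np.float64(557.4), np.float64(157.0), np.float64(0.098)) [ 0.80671875 -0.51873127 -0.27607897]
top 0.7 [467.97244811 636.08265173] [58.48149145 95.99678509] 0.11158726310706932 (array([537.9, 146.1]), array([170. ,  40.2]), 7.5)
scene 0.69 [511.06742542 639.34333982] [63.77814045 98.3771619 ] 0.10876948717334187 (array([557.1, 162.7]), array([ 35.4, 138. ]), 87.6)
```

View pics/s7.png

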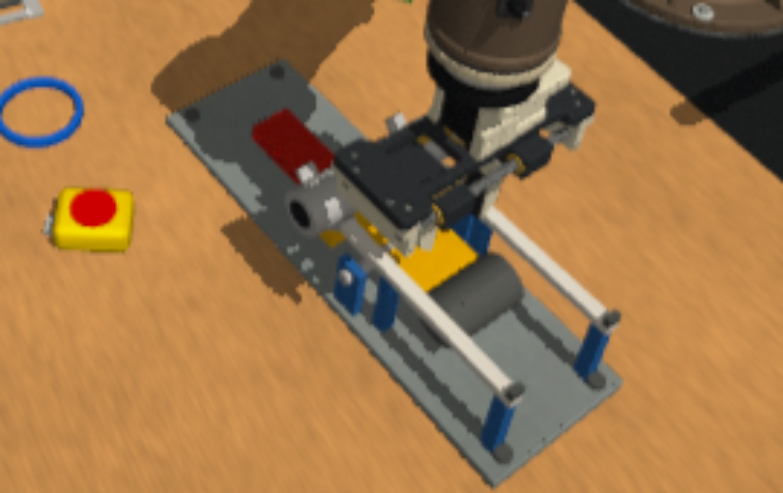

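The rod is seated in the vee: its axis is at about stand y = -46 mm and z = 89 mm. I'll retreat upward and check both shims once more before handing in.

Request:
play_rows(
  increments="0 0 -1 0 0;0 0 -3 0 0;0 0 -4 0 0;0 0 -4 0 0;0 0 0 0 0",
)

```text
clock: 27.33
position: [0.538, 0.2228, 0.2263]
ee_rot: [2.077, 2.351, 0.016]
force: [1.9, -0.0, 0.4]
width: 0.503
gripper_force: 0.0
```

Request:
play_rows(
  increments="-3.9 0 -1 0 0;-3.9 0 0 0 0;-3.9 0 0 0 0;-3.9 0 0 0 0;-3.9 0 0 0 0",
)

```text
clock: 27.75
position: [0.5583, 0.0274, 0.2292]
ee_rot: [2.078, 2.356, 0.002]
force: [1.3, -0.2, -0.1]
width: 0.499
gripper_force: 0.0
```

Request:
play_rows(
  increments="-3.9 0 0 0 0;-3.9 0 0 0 0;-3.9 0 0 0 0;0 0 0 0 0;0 0 0 0 0",
)

```text
clock: 28.17
position: [0.5726, -0.0905, 0.2292]
ee_rot: [2.085, 2.348, -0.0]
force: [0.6, 0.2, 1.0]
width: 0.502
gripper_force: 0.0
```

```bash
python3 -c "
from h import *
rod()
for n in ('scene','wrist'):
  p=vision.get_image(n); w=cloud(p); f=p['frame'].astype(int); X=w[...,:2]@EX*1000; Y=w[...,:2]@EY*1000
  m=(f[...,0]>80)&(f[...,0]>2.5*f[...,1])&(w[...,2]>.008)&(w[...,2]<.04)&(abs(X-557)<45)
  for z0,z1 in((.008,.016),(.016,.0225),(.0225,.03)):
    k=m&(w[...,2]>z0)&(w[...,2]<z1)
    if k.sum()>5: print(n,z0,k.sum(),np.percentile(X[k],[1,99]).round(1),np.percentile(Y[k],[.5,50,99]).round(1),np.median(w[k][:,2]))
  cv2.imwrite('pics/e_%s.png'%n,p['frame'][...,::-1])
"
```

```text
(np.float64(556.8), np.float64(-161.5), np.float64(0.2292)) [0.57002391 0.16105304 0.96583171]
scene 0.93 [471.62396712 638.93046176] [64.00084574 98.85342723] 0.10868546951258987 (array([539.5, 149.7]), array([171.6,  39.4]), 7.2)
scene 0.008 21 [575.4 579. ] [-57.2 -32.5   5.4] 0.012856027334888664
scene 0.016 33 [547.5 578.8] [-58.1 -32.6   5.1] 0.020025958685189527
scene 0.0225 300 [539.3 578.5] [-57.1 -21.9  15.7] 0.025349134000944296
wrist 0.0225 3331 [537.3 576. ] [-60.2 -25.    6.8] 0.02602190718558911
```

View pics/e_wrist.png

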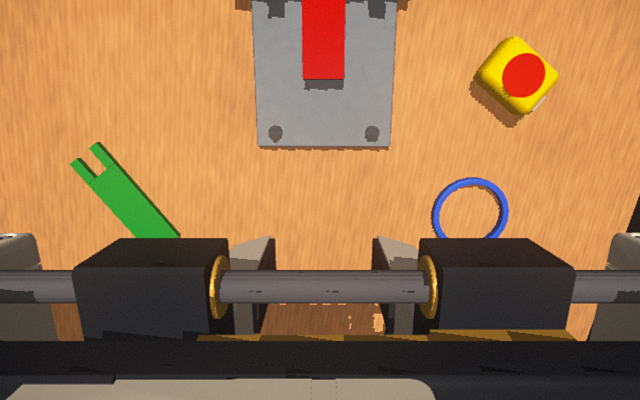

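The final view shows the shim tails flush, one on top of the other, at (78, 323). The tail edge is at Y = -60 mm against -59 mm expected when home. The bystanders are untouched, so I'm handing in.

```bash
python3 -c "
from h import *
print(job.sign_off())"
```

```text
the job is handed in; nothing more can be done
None
```

I handed the job in at about 28 s: both shims are stacked flat and pushed home against the stud, and the rod was rolled into the vee, where it sits seated and square. The bystanders look undisturbed. I did not measure the cradle's tilt directly, and the sign-off returned no verdict.

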